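# Hold the canister lid down for the clamp

### The arm

A 6-joint arm with a two-finger parallel gripper is mounted at the origin on the work surface. World frame = base frame: x ahead of the robot, y to its left, z up, the work surface at z = 0. Lengths are in m, angles in rad, forces in N, time in s.
With the tool pointing down it reaches from about 0.375 to 0.9 m from the base axis. Payload 3.1 kg.
Tool frame: the origin (TCP) lies midway between the tips of the shut fingers; the grasp point (between the pads) lies 19 mm behind it; z points along the fingers, x is the direction in which the jaws open and shut, and the axes are right-handed (so a half turn about z gives the same grasp; the last joint's range is limited). The gripper opens to 87 mm and grips with 3 to 60 N. Pads are 19 mm wide; open, the fingers measure 117 mm over their backs; the gripper's body (75 mm by 190 mm) begins 51 mm behind the grasp point.
Start: joints at [-1.355, 0.527, 1.433, -0, 1.181, -0.178], TCP at [0.24, -0.577, 0.223] pointing down, gripper open.
Joint ranges: [-3.08, 3.08], [-0.75, 2.2], [0.22, 2.44], [-1.43, 4.57], [0, 2.65], [-2.85, 2.85]. Speed limits (rad/s): [2.79, 2.79, 3.14, 3.14, 3.14, 3.14].

### API

Orientations are given as a unit quaternion [x, y, z, w].
In Python, from rig import * gives the robot as it stands.
- The arm moves only by the tool drive_tool, never from a script. Its argument "plan" is a list of rows, each an object with "offset": the shift along the tool's x, y, z in cm, a list of three; "delta_rot": the turn, a rotation vector about the tool's x, y, z in degrees, a list of three; "jaw": the finger opening in cm, from 0 to 8.7. In form: [{"offset": [dx, dy, dz], "delta_rot": [wx, wy, wz], "jaw": jaw}, ...]. A call has exactly 8 rows; each row is the pose to reach, as a shift and turn from the pose commanded when the call began, along the tool's axes at that moment; what a row does not reach only later rows make up. A row lasts 1/12 s, in which the tool goes at most 41.7 mm and 7.16 degrees, less where a joint would pass 70% of its speed; a pose out of reach is approached as far as the arm can. A call with a gripper value outside its range is refused whole. The fingers move at their own pace and stop on an object; "squeeze" is the grip in N (left out, the last holds). Time passes only in rows, so rows that repeat a pose let the fingers close, or fill a call up. It gives the time, the measured TCP pose, the force and the opening at its end, in the units of the state.
- get_obs(): the state, without advancing time (a new reading comes with each control period).
- camera(name): name is "side" or "top" or "wrist"; returns the picture (480x640x3 uint8, red, green, blue); there is no depth.
- calibration(name): a dict with "K" (3x3 intrinsics, pixels), "distortion" ([k1, k2, p1, p2, k3] as OpenCV has them; the pictures are not rectified), "pose" (4x4, takes a point from camera to world coordinates); the wrist camera has in their place "tool_from_camera" (4x4, takes a point from camera to tool coordinates, whose origin is the TCP and whose axes are the tool frame's). Camera axes: x right, y down, z forward; pixel columns grow to the right and rows downward; lengths in m; the calibration is good to about 2 mm. A picture is of the moment at which its call begins: read the wrist's pose just before it. calibration takes no time and is no camera call.
- hand_in(): hands the job in, once; it reports no verdict.
The state is a dict: "time": time; "q": joint angles; "joint_velocities": joint speeds; "joint_torque": joint torques, N m; "position": TCP position; "tool_rot": TCP orientation; "ft_force": force on the tool from outside, world axes, zero at the start; "moment": the same for the moment, N m; "grip_width": finger opening in m.
Only numpy, scipy, OpenCV 4.12 (cv2) and the standard library are available. Lean on these libraries where they do the work, as an engineer would, in place of code of your own. Each camera call takes 0.05 s, during which the arm holds its last target.

### The job

A fresh filter cartridge stands on its spring inside the clear canister and pushes any lid back up. Of the three look-alike lids on the white board take the one whose flange is as wide as the canister's top flange, set it into the canister's mouth and gently press it straight down until the two flanges meet all round, with a steady push of about 16 newtons. Finish while still holding it down like that, with the rim free all round, so that a colleague can close the clamp ring; leave the other two lids and the things on the bench where they are.

Things in the scene. Friction and masses are not known exactly. Their poses are not given: they have to be found in the camera images.
- lid_a: Small grey plastic lid standing on the board. Bottom up: spigot 48 mm diameter, 12 mm long, foot chamfered 2 mm; flange 76 mm diameter, 7 mm thick; on its axis an upright outlet tube, 22 mm diameter, 30 mm long: the grip. About 0.09 kg. Origin: centre of the spigot's underside, z up; the flange's top is 19 mm, the tube's top 49 mm above it. Which lid stands where on the board changes.
- lid_b: Lid of the same shape and material, the same heights and the same 22 mm outlet tube, but flange 92 mm and spigot 64 mm in diameter; about 0.13 kg (varies by a fifth). Origin as for lid_a.
- lid_c: Lid of the same shape and material, the same heights and the same 22 mm outlet tube, but flange 108 mm and spigot 80 mm in diameter, about 0.18 kg. Origin as for lid_a.
- board: White plastic board lying on the bench, 130 mm (its x) by 360 mm (its y), 14 mm thick, fixed. The three lids stand on it in a row along its y, about 118 mm apart. Origin: centre of its underside.
- canister: Clear round canister fixed upright on the bench, left or right of the board: grey foot 120 mm diameter, clear tube 80 mm outside, and on top a grey flange 92 mm outside diameter, 9 mm thick, its upper face 150 mm above the bench. Its mouth is a bore of 68 mm diameter. Origin: centre of the foot's underside.
- canister_mouth (a point): Centre of the canister's mouth, level with the upper face of its flange. The right lid is home when its flange lies on this face, that is, when its origin is 12 mm below this point.
- cartridge (a joint): Downward travel (m) of the white cartridge in the canister. 0: up, its flat top 4 mm below the canister flange's upper face, so a lid merely laid in stands 8 mm proud. 0.008: flange lies on flange. The spring pushes up with 4.5 N at 0, 12.5 N at 0.008 (the lid's weight, 1.3 N, helps press); beyond that flange bears on flange and the force climbs quickly.
- clamp_ring: Bystander: open two-part steel clamp ring lying flat on the bench beyond the work, about 115 mm across and 18 mm high. Not to be moved. Origin: about its middle, underside.
- grease_jar: Bystander: small closed jar, 54 mm diameter, 45 mm tall. Not to be moved. Origin: centre of its underside.
- screwdriver: Bystander: screwdriver with black handle lying on the bench beyond the work. Not to be moved. Origin: on its axis.
Not all that is in view belongs to the job. What is shaped like the lid_b but red or yellow is not meant.

How it is judged:
By the outcome, as a careful person would: the job done as asked, in the order asked, and still so for the second after the job is handed in, while the arm keeps its last pose, push and grip.
It also fails if it takes over 45 s, if anything falls off the work surface, if the arm or the gripper's body presses on something with over 40 N, if the wrist force passes 120 N, or if a joint passes its speed limit or range.

## Working session

There is one attempt and no reset: what is moved stays moved. The work goes in short steps, Python scripts to look and compute and a tool call to move; the robot and the scene stay as the last step left them, time stands still between calls to the robot, and variables do not carry over. Pictures are saved under pics/ and viewed, and the job is handed in when it is done.

Besides the shell and the picture viewer there is one more tool, called after "Call:" as name(argument=value, ...), one argument or row to a line, values as JSON. drive_tool: Moves the arm, as the interface text tells. Its arguments: {"type":"object","properties":{"plan":{"type":"array","items":{"type":"object","properties":{"offset":{"type":"array","items":{"type":"number"}},"delta_rot":{"type":"array","items":{"type":"number"}},"jaw":{"type":"number"}}}},"squeeze":{"type":"number"}},"required":["plan"]}

```bash
mkdir -p pics; ls; python3 - <<'E'
from rig import *
import cv2,numpy as np
np.set_printoptions(precision=4,suppress=True)
o=get_obs();print(o)
for n in ["side","top"]:
    c=calibration(n);print(n,c)
    cv2.imwrite(f"pics/{n}0.png",camera(n)[:,:,::-1])
print(calibration("wrist"))
E
```

```text
pics
{'time': 0.0, 'q': array([-1.3545,  0.5284,  1.4339, -0.    ,  1.1814, -0.1785]), 'joint_velocities': array([ 0.0004,  0.0014,  0.0005,  0.0013,  0.002 , -0.0015]), 'joint_torque': array([  0.0003, -44.0044, -17.659 ,   0.0633,   0.0582,  -0.0002]), 'position': array([ 0.2402, -0.5762,  0.2216]), 'tool_rot': array([ 0.832 , -0.5547, -0.0008, -0.0007]), 'ft_force': array([ 0.2447, -0.4507, -0.4208]), 'moment': array([ 0.0127, -0.0094, -0.0206]), 'grip_width': 0.08672908693597241}
side {'K': array([[492.213 ,   0.    , 312.657 ],
       [  0.    , 492.213 , 249.3774],
       [  0.    ,   0.    ,   1.    ]]), 'distortion': array([-0.0641,  0.    ,  0.    ,  0.    ,  0.    ]), 'pose': array([[-0.7563, -0.3351,  0.5619,  0.0277],
       [-0.6541,  0.3705, -0.6595,  0.5976],
       [ 0.0128, -0.8663, -0.4994,  0.5854],
       [ 0.    ,  0.    ,  0.    ,  1.    ]])}
top {'K': array([[471.2372,   0.    , 328.5705],
       [  0.    , 471.2372, 239.7779],
       [  0.    ,   0.    ,   1.    ]]), 'distortion': array([-0.0498,  0.    ,  0.    ,  0.    ,  0.    ]), 'pose': array([[-0.0155, -0.9945,  0.1037,  0.4562],
       [-0.9998,  0.0168,  0.0115, -0.0374],
       [-0.0132, -0.1035, -0.9945,  1.0724],
       [ 0.    ,  0.    ,  0.    ,  1.    ]])}
{'K': array([[367.7108,   0.    , 317.6663],
       [  0.    , 367.7108, 236.3663],
       [  0.    ,   0.    ,   1.    ]]), 'distortion': array([-0.0382,  0.    ,  0.    ,  0.    ,  0.    ]), 'tool_from_camera': array([[ 1.    , -0.0005, -0.0009, -0.0003],
       [ 0.0007,  0.964 ,  0.266 , -0.073 ],
       [ 0.0007, -0.266 ,  0.964 , -0.1639],
       [ 0.    ,  0.    ,  0.    ,  1.    ]])}
```

View pics/side0.png

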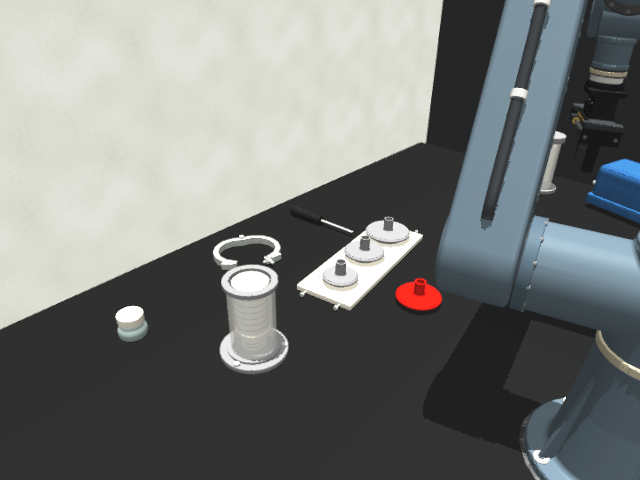

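View pics/top0.png

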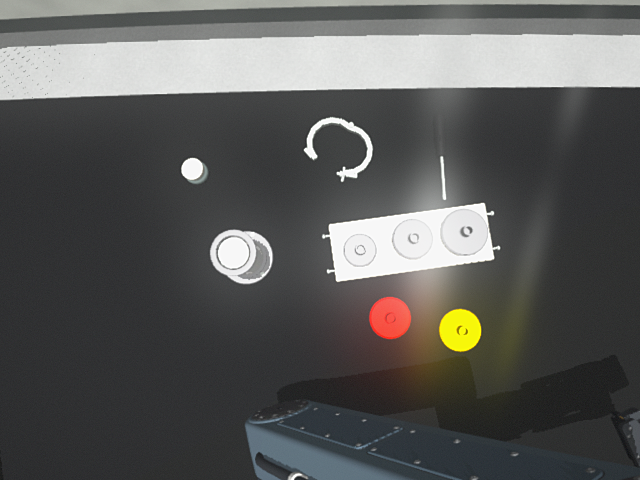

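The side view shows the canister at about (250,310) and three grey lids on the board at (340,275), (365,250) and (388,232). In the top view the lids are at (360,250), (413,239) and (465,232), and the canister mouth is at about (234,253). The red (390,318) and yellow (460,330) pieces are decoys. Next I'll measure the sizes.

```bash
cat > h.py <<'E'
import cv2,numpy as np
from rig import *
np.set_printoptions(precision=4,suppress=True)
def ray(c,uv,T=None):
    p=cv2.undistortPoints(np.array(uv,float).reshape(-1,1,2),c['K'],c['distortion']).reshape(-1,2)
    T=c['pose'] if T is None else T
    d=np.c_[p,np.ones(len(p))]@T[:3,:3].T
    return T[:3,3],d
def onplane(c,uv,z,T=None):
    o,d=ray(c,uv,T); return o+d*((z-o[2])/d[:,2])[:,None]
def fitcirc(P):
    A=np.c_[2*P[:,:2],np.ones(len(P))];b=(P[:,:2]**2).sum(1)
    s=np.linalg.lstsq(A,b,rcond=None)[0];r=np.sqrt(s[2]+s[0]**2+s[1]**2)
    e=np.hypot(*(P[:,:2]-s[:2]).T)-r
    return s[:2],r,e.std()
def proj(c,P,T=None):
    T=np.linalg.inv(c['pose'] if T is None else T)
    return cv2.projectPoints(np.array(P,float).reshape(-1,1,3),cv2.Rodrigues(T[:3,:3])[0],T[:3,3],c['K'],c['distortion'])[0].reshape(-1,2)
E
python3 - <<'E'
import cv2,numpy as np
a=cv2.imread('pics/top0.png')
b=cv2.resize(a[190:300,200:500],None,fx=2.66,fy=2.66,interpolation=cv2.INTER_CUBIC)
cv2.imwrite('pics/topcrop.png',b)
b=cv2.resize(a[190:300,310:510],None,fx=4,fy=4,interpolation=cv2.INTER_CUBIC)
b=np.clip((b.astype(float)-120)*1.9,0,255).astype(np.uint8)
cv2.imwrite('pics/topcrop2.png',b)
E
```

```text
(no output)
```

View pics/topcrop.png

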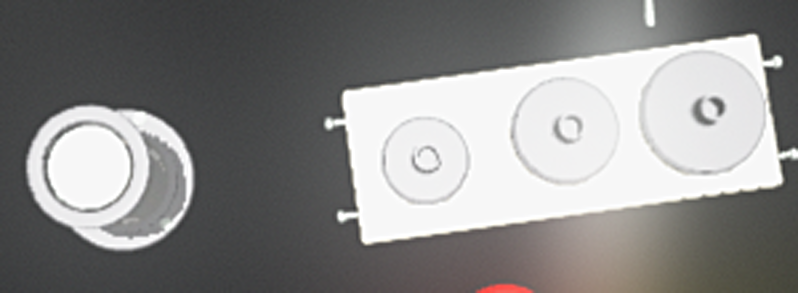

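View pics/topcrop2.png

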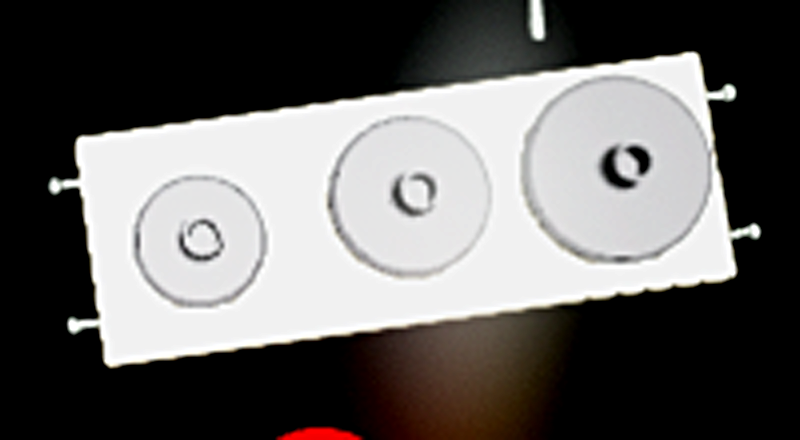

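The crop shows three grey lids with apparent flange diameters of about 132, 162 and 190 px (4x), which matches 76:92:108. The middle one, at (413,239), is therefore lid_b. I'll now check that in metres and measure the canister.

```bash
python3 - <<'E'
from h import *
a=cv2.imread('pics/top0.png');c=calibration('top')
hsv=cv2.cvtColor(a,cv2.COLOR_BGR2HSV)
g=cv2.cvtColor(a,cv2.COLOR_BGR2GRAY)
# board
m=((g>150)&(hsv[...,1]<40)).astype(np.uint8);m=cv2.morphologyEx(m,cv2.MORPH_OPEN,np.ones((5,5)))
cs,_=cv2.findContours(m,cv2.RETR_EXTERNAL,cv2.CHAIN_APPROX_NONE)
for k in cs:
    x,y,w,h=cv2.boundingRect(k)
    if 130<w<200: 
        r=cv2.minAreaRect(k);B=onplane(c,cv2.boxPoints(r),0.014);print('board',B,np.linalg.norm(np.diff(B[:,:2],axis=0),axis=1),B.mean(0))
print(g[239,395:435],g[239,380:396])
sub=cv2.resize(g,None,fx=4,fy=4,interpolation=cv2.INTER_CUBIC)
for (u,v),R in (((360,250),26),((413,239),30),((465,232),33)):
    best=[]
    for t in np.linspace(0,2*np.pi,72,endpoint=False):
        rr=np.arange(11,R,0.25)
        pr=cv2.remap(g.astype(np.float32),(u+rr*np.cos(t)).astype(np.float32)[None],(v+rr*np.sin(t)).astype(np.float32)[None],cv2.INTER_LINEAR)[0]
        gr=np.gradient(cv2.GaussianBlur(pr[None],(1,5),0)[0]); i=np.argmax(gr)
        if gr[i]>1.5: best.append((u+rr[i]*np.cos(t),v+rr[i]*np.sin(t)))
    P=onplane(c,best,0.014+0.019)
    for _ in range(4):
        s,r,e=fitcirc(P); d=np.abs(np.hypot(*(P[:,:2]-s).T)-r); P=P[d<max(2.0*e,0.001)]
    print('lid',(u,v),s,'D',2*r,e,len(P))
# canister
u,v=234,253;best=[];b2=[]
for t in np.linspace(0,2*np.pi,120,endpoint=False):
    rr=np.arange(10,34,0.25)
    pr=cv2.remap(g.astype(np.float32),(u+rr*np.cos(t)).astype(np.float32)[None],(v+rr*np.sin(t)).astype(np.float32)[None],cv2.INTER_LINEAR)[0]
    gr=np.gradient(cv2.GaussianBlur(pr[None],(1,5),0)[0])
    o=np.where(rr>19)[0];i=o[np.argmin(gr[o])]
    best.append((u+rr[i]*np.cos(t),v+rr[i]*np.sin(t)))
    o=np.where(rr<21)[0];i=o[np.argmax(gr[o])];b2.append((u+rr[i]*np.cos(t),v+rr[i]*np.sin(t)))
for nm,b in(('out',best),('bore',b2)):
    P=onplane(c,b,0.150)
    for _ in range(6):
        s,r,e=fitcirc(P); d=np.abs(np.hypot(*(P[:,:2]-s).T)-r); P=P[d<max(1.7*e,0.001)]
    print(nm,s,'D',2*r,e,len(P))
print('base dist',np.hypot(*s))
E
```

```text
board [[ 0.6043 -0.0165  0.014 ]
 [ 0.671  -0.378   0.014 ]
 [ 0.4849 -0.4056  0.014 ]
 [ 0.4208 -0.0501  0.014 ]] [0.3677 0.1882 0.3613] [ 0.5452 -0.2126  0.014 ]
[241 240 240 240 240 241 240 241 241 240 241 243 228 174 147 186 248 245
 242 242 243 242 193 215 244 243 241 241 241 241 241 241 241 241 241 242
 239 231 248 248] [247 247 247 247 247 247 247 247 247 248 251 239 185 201 239 241]
lid (360, 250) [ 0.5411 -0.0935] D 0.07401481220030029 0.0004014337943583054 64
lid (413, 239) [ 0.564  -0.2105] D 0.09069118841596326 0.0004323457889396432 65
lid (465, 232) [ 0.5769 -0.326 ] D 0.1068882489530192 0.0005402227972297566 65
out [0.5311 0.163 ] D 0.09114326729730242 0.00035940126624647975 86
bore [0.5311 0.1628] D 0.06867176236123405 0.00037546222682354813 117
base dist 0.5554660573245166
```

The middle lid measures 90.7 mm, so it is lid_b, at about (0.564, -0.2105). The canister's outer flange measures 91.1 mm and its bore 68.7 mm, centred at about (0.531, 0.163). I'll cross-check with the side camera and plan the first move.

```bash
cat >> h.py <<'E'
from scipy.spatial.transform import Rotation as Ro
def step(target):
    o=get_obs();R=Ro.from_quat(o['tool_rot']).as_matrix()
    d=R.T@(np.array(target)-o['position'])*100
    # yaw/tilt info
    print('t',round(o['time'],2),'pos',o['position'],'offset cm',d,'f',o['ft_force'],'w',o['grip_width'],'toolz',R[:,2],'q',o['q'])
E
python3 - <<'E'
from h import *
a=cv2.imread('pics/side0.png');c=calibration('side')
ts=np.linspace(0,2*np.pi,60)
def circ(x,y,z,r): return np.c_[x+r*np.cos(ts),y+r*np.sin(ts),0*ts+z]
for x,y,z,r in ((.564,-.2105,.033,.046),(.564,-.2105,.063,.011),(.5311,.163,.15,.046),(.5311,.163,.15,.034)):
    cv2.polylines(a,[np.round(proj(c,circ(x,y,z,r))).astype(int)],True,(0,0,255),1)
cv2.imwrite('pics/sidechk.png',cv2.resize(a[190:380,200:440],None,fx=3,fy=3,interpolation=cv2.INTER_NEAREST))
step([.564,-.2105,.16])
E
```

```text
t 0.1 pos [ 0.2403 -0.5763  0.2217] offset cm [-21.2987 -43.948    6.221 ] f [-0.4074  0.4227 -0.3982] w 0.08683061557196434 toolz [-0.0005  0.0019 -1.    ] q [-1.3545  0.5284  1.4338 -0.      1.1814 -0.1785]
```

View pics/sidechk.png

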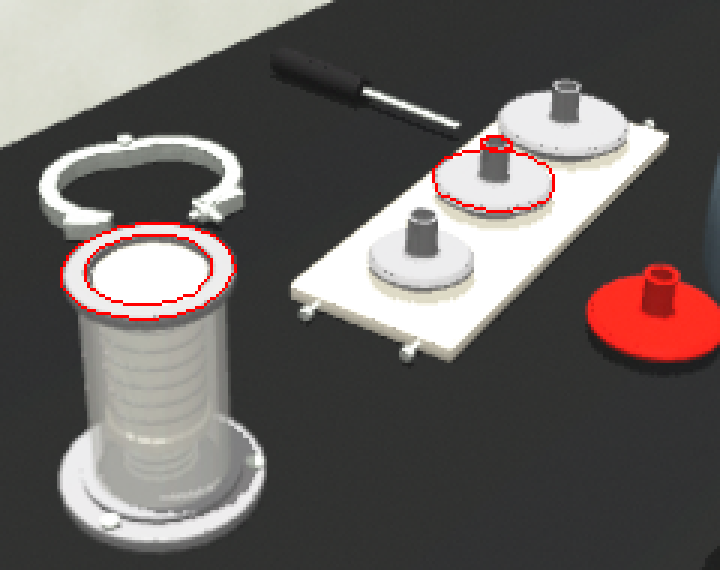

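Both views agree to within about 1 mm. Moving above the lid.

Call:
drive_tool(
  plan=[
    {"offset": [-1.6, -3.3, 0.5], "delta_rot": [0, 0, 0], "jaw": 6},
    {"offset": [-3.3, -6.8, 0.9], "delta_rot": [0, 0, 0], "jaw": 6},
    {"offset": [-5, -10.3, 1.4], "delta_rot": [0, 0, 0], "jaw": 6},
    {"offset": [-6.7, -13.8, 1.9], "delta_rot": [0, 0, 0], "jaw": 6},
    {"offset": [-8.4, -17.3, 2.4], "delta_rot": [0, 0, 0], "jaw": 6},
    {"offset": [-10.1, -20.8, 2.9], "delta_rot": [0, 0, 0], "jaw": 6},
    {"offset": [-11.8, -24.3, 3.4], "delta_rot": [0, 0, 0], "jaw": 6},
    {"offset": [-13.5, -27.8, 3.9], "delta_rot": [0, 0, 0], "jaw": 6},
  ],
  squeeze=45,
)

```text
time: 0.77
position: [0.4459, -0.3436, 0.183]
tool_rot: [0.832, -0.555, -0.0, -0.0]
ft_force: [0.1, 0.4, 0.4]
grip_width: 0.0602
```

Call:
drive_tool(
  plan=[
    {"offset": [-1.6, -3.3, 0.5], "delta_rot": [0, 0, 0], "jaw": 6},
    {"offset": [-3.2, -6.6, 0.9], "delta_rot": [0, 0, 0], "jaw": 6},
    {"offset": [-4.8, -9.9, 1.4], "delta_rot": [0, 0, 0], "jaw": 6},
    {"offset": [-6.4, -13, 1.9], "delta_rot": [0, 0, 0], "jaw": 6},
    {"offset": [-7.2, -15.2, 2.2], "delta_rot": [0, 0, 0], "jaw": 6},
    {"offset": [-7.7, -16.0, 2.3], "delta_rot": [0, 0, 0], "jaw": 6},
    {"offset": [-7.7, -16.0, 2.3], "delta_rot": [0, 0, 0], "jaw": 6},
    {"offset": [-7.7, -16.0, 2.3], "delta_rot": [0, 0, 0], "jaw": 6},
  ],
)

```text
time: 1.43
position: [0.5626, -0.2128, 0.1602]
tool_rot: [0.832, -0.554, -0.001, 0.0]
ft_force: [0.1, -0.2, -1.1]
grip_width: 0.0601
```

```bash
python3 - <<'E'
from h import *
step([.564,-.2105,.036])
o=get_obs();np.save('w1.npy',np.r_[o['position'],o['tool_rot']])
cv2.imwrite('pics/w1.png',camera('wrist')[:,:,::-1])
step([.564,-.2105,.036])
E
```

```text
t 1.43 pos [ 0.5626 -0.2128  0.1602] offset cm [-0.1523 -0.2366 12.4218] f [ 0.1478 -0.1529 -1.0522] w 0.06014845821867504 toolz [-0.0013 -0.0001 -1.    ] q [-0.5468  0.5719  1.5523 -0.0009  1.0185  0.6286]
t 1.48 pos [ 0.5623 -0.2135  0.1605] offset cm [-0.2156 -0.2852 12.4455] f [ 0.3649 -0.0251  0.0973] w 0.05997686461538249 toolz [-0.001  -0.0003 -1.    ] q [-0.5482  0.5715  1.5523 -0.0009  1.0184  0.6288]
```

View pics/w1.png

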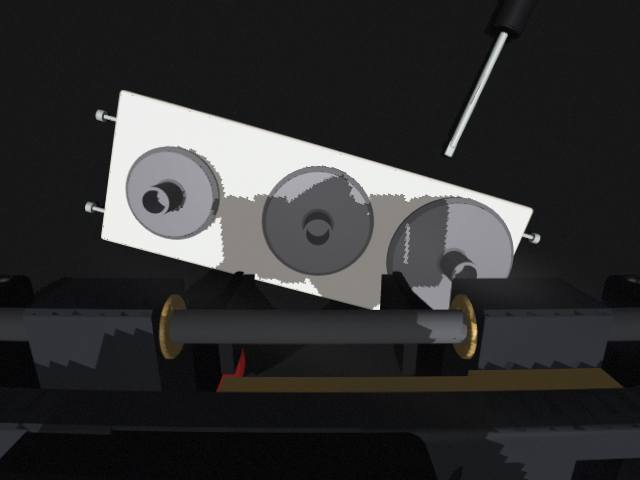

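The wrist view shows the middle lid's flange centred at about (318,220) with its tube at (317,231). The neighbouring lids are at (172,193) and (450,265).

```bash
python3 - <<'E'
from h import *
c=calibration('wrist');w=np.load('w1.npy')
T=np.eye(4);T[:3,:3]=Ro.from_quat(w[3:]).as_matrix();T[:3,3]=w[:3];T=T@c['tool_from_camera']
a=cv2.imread('pics/w1.png');g=cv2.cvtColor(a,cv2.COLOR_BGR2GRAY).astype(np.float32)
print('rough tube',onplane(c,[(317,231)],.063,T),'flange',onplane(c,[(318,220)],.033,T))
u,v=318,220;best=[]
for t in np.linspace(0,2*np.pi,120,endpoint=False):
    rr=np.arange(46,64,0.25)
    pr=cv2.remap(g,(u+rr*np.cos(t)).astype(np.float32)[None],(v+rr*np.sin(t)).astype(np.float32)[None],cv2.INTER_LINEAR)[0]
    gr=np.gradient(cv2.GaussianBlur(pr[None],(1,7),0)[0]);i=np.argmax(gr)
    best.append((u+rr[i]*np.cos(t),v+rr[i]*np.sin(t)))
P=onplane(c,best,.033,T)
for _ in range(6):
    s,r,e=fitcirc(P); d=np.abs(np.hypot(*(P[:,:2]-s).T)-r); P=P[d<max(1.7*e,0.001)]
print(s,2*r,e,len(P))
step([*s,.036])
E
```

```text
rough tube [[ 0.5667 -0.21    0.063 ]] flange [[ 0.5683 -0.2101  0.033 ]]
[ 0.5661 -0.2105] 0.09130732988207871 0.00025044807894044924 116
t 1.48 pos [ 0.5623 -0.2135  0.1605] offset cm [-0.1347 -0.4743 12.4453] f [ 0.3649 -0.0251  0.0973] w 0.05997686461538249 toolz [-0.001  -0.0003 -1.    ] q [-0.5482  0.5715  1.5523 -0.0009  1.0184  0.6288]
```

Call:
drive_tool(
  plan=[
    {"offset": [-0.15, -0.4, 1.5], "delta_rot": [0, 0, 0], "jaw": 6},
    {"offset": [-0.15, -0.4, 3.5], "delta_rot": [0, 0, 0], "jaw": 6},
    {"offset": [-0.15, -0.4, 5.5], "delta_rot": [0, 0, 0], "jaw": 6},
    {"offset": [-0.15, -0.4, 7.5], "delta_rot": [0, 0, 0], "jaw": 6},
    {"offset": [-0.15, -0.4, 9.2], "delta_rot": [0, 0, 0], "jaw": 6},
    {"offset": [-0.15, -0.4, 10.5], "delta_rot": [0, 0, 0], "jaw": 6},
    {"offset": [-0.15, -0.4, 11], "delta_rot": [0, 0, 0], "jaw": 6},
    {"offset": [-0.15, -0.4, 11], "delta_rot": [0, 0, 0], "jaw": 6},
  ],
)

```text
time: 2.15
position: [0.5646, -0.2109, 0.0495]
tool_rot: [0.831, -0.556, -0.001, 0.0]
ft_force: [-0.1, -0.3, 0.7]
grip_width: 0.0599
```

```bash
python3 - <<'E'
from h import *
step([.565,-.2105,.036])
cv2.imwrite('pics/w2.png',camera('wrist')[:,:,::-1])
a=camera('side')[:,:,::-1]
cv2.imwrite('pics/s2.png',cv2.resize(a[150:310,260:460],None,fx=4,fy=3.7))
E
```

```text
t 2.15 pos [ 0.5646 -0.2109  0.0495] offset cm [-0.0187 -0.0529  1.3506] f [-0.1297 -0.309   0.6842] w 0.0599497577170764 toolz [-0.0025  0.0012 -1.    ] q [-0.5426  0.7338  1.6134 -0.0004  0.7971  0.636 ]
```

View pics/s2.png

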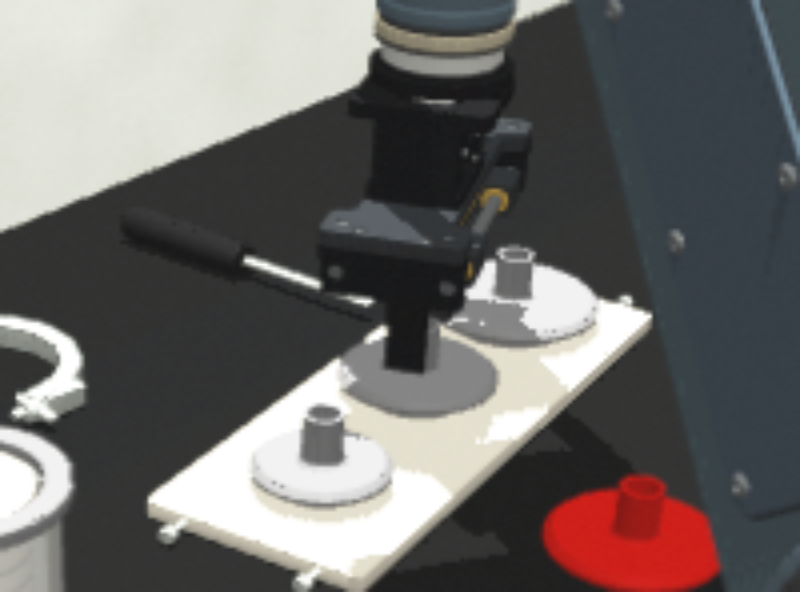

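View pics/w2.png

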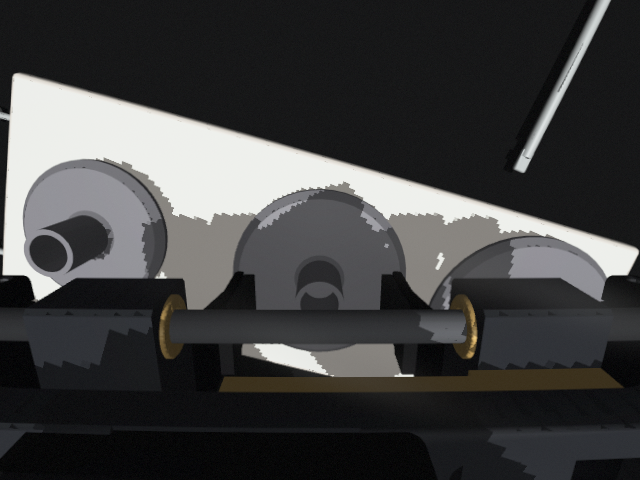

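Both fingers straddle the middle tube, which is centred at (320,295). I'll lower the rest of the way and close.

Call:
drive_tool(
  plan=[
    {"offset": [0, -0.05, 0.6], "delta_rot": [0, 0, 0], "jaw": 6},
    {"offset": [0, -0.05, 1.2], "delta_rot": [0, 0, 0], "jaw": 6},
    {"offset": [0, -0.05, 1.2], "delta_rot": [0, 0, 0], "jaw": 5},
    {"offset": [0, -0.05, 1.2], "delta_rot": [0, 0, 0], "jaw": 4},
    {"offset": [0, -0.05, 1.2], "delta_rot": [0, 0, 0], "jaw": 3},
    {"offset": [0, -0.05, 1.2], "delta_rot": [0, 0, 0], "jaw": 2},
    {"offset": [0, -0.05, 1.2], "delta_rot": [0, 0, 0], "jaw": 1.5},
    {"offset": [0, -0.05, 1.2], "delta_rot": [0, 0, 0], "jaw": 1.5},
  ],
  squeeze=45,
)

```text
time: 2.92
position: [0.5669, -0.2096, 0.0388]
tool_rot: [0.832, -0.555, 0.0, -0.0]
ft_force: [0.7, -0.1, 0.3]
grip_width: 0.028
```

Call:
drive_tool(
  plan=[
    {"offset": [0, 0, 0], "delta_rot": [0, 0, 0], "jaw": 1.5},
    {"offset": [0, 0, 0], "delta_rot": [0, 0, 0], "jaw": 1.5},
    {"offset": [0, 0, -0.4], "delta_rot": [0, 0, 0], "jaw": 1.5},
    {"offset": [0, 0, -1], "delta_rot": [0, 0, 0], "jaw": 1.5},
    {"offset": [0, 0, -2], "delta_rot": [0, 0, 0], "jaw": 1.5},
    {"offset": [0, 0, -3], "delta_rot": [0, 0, 0], "jaw": 1.5},
    {"offset": [0, 0, -4], "delta_rot": [0, 0, 0], "jaw": 1.5},
    {"offset": [0, 0, -4], "delta_rot": [0, 0, 0], "jaw": 1.5},
  ],
)

```text
time: 3.58
position: [0.5684, -0.2105, 0.0815]
tool_rot: [0.832, -0.555, 0.003, -0.0]
ft_force: [0.1, -1.1, -1.5]
grip_width: 0.0207
```

```bash
python3 - <<'E'
from h import *
step([.565,-.2105,.24])
a=camera('side')[:,:,::-1]
cv2.imwrite('pics/s3.png',cv2.resize(a[130:310,260:460],None,fx=3.3,fy=3.3))
E
```

```text
t 3.58 pos [ 0.5684 -0.2105  0.0815] offset cm [ -0.0666   0.2668 -15.8494] f [ 0.0835 -1.07   -1.493 ] w 0.020650634237373178 toolz [ 0.0046 -0.0027 -1.    ] q [-0.5388  0.6857  1.5972  0.      0.8534  0.637 ]
```

View pics/s3.png

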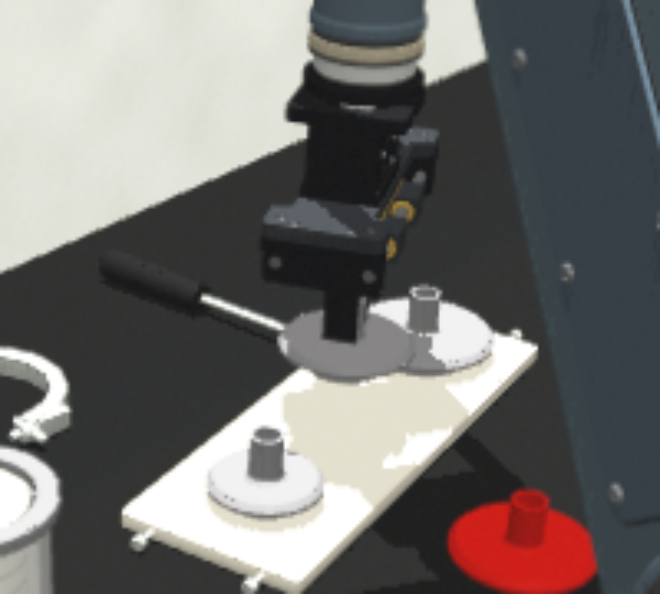

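The lid is held: opening is 20.7 mm on the 22 mm tube, and the weight reads about 1.5 N. Now lift and carry.

Call:
drive_tool(
  plan=[
    {"offset": [0, 0, -2], "delta_rot": [0, 0, 0], "jaw": 1.5},
    {"offset": [0, 0, -4.5], "delta_rot": [0, 0, 0], "jaw": 1.5},
    {"offset": [0, 0, -7], "delta_rot": [0, 0, 0], "jaw": 1.5},
    {"offset": [0, 0, -9.5], "delta_rot": [0, 0, 0], "jaw": 1.5},
    {"offset": [0, 0, -12], "delta_rot": [0, 0, 0], "jaw": 1.5},
    {"offset": [-0.5, -0.15, -14], "delta_rot": [0, 0, 0], "jaw": 1.5},
    {"offset": [-2, -0.6, -15], "delta_rot": [0, 0, 0], "jaw": 1.5},
    {"offset": [-4, -1.2, -15], "delta_rot": [0, 0, 0], "jaw": 1.5},
  ],
)

```text
time: 4.3
position: [0.5639, -0.169, 0.2311]
tool_rot: [0.831, -0.556, 0.003, -0.0]
ft_force: [0.3, -0.1, -1.2]
grip_width: 0.0212
```

Call:
drive_tool(
  plan=[
    {"offset": [-2.5, -0.8, 0], "delta_rot": [0, 0, 0], "jaw": 1.5},
    {"offset": [-5, -1.6, 0], "delta_rot": [0, 0, 0], "jaw": 1.5},
    {"offset": [-7.5, -2.3, 0], "delta_rot": [0, 0, 0], "jaw": 1.5},
    {"offset": [-10, -3.1, 0], "delta_rot": [0, 0, 0], "jaw": 1.5},
    {"offset": [-12.5, -3.9, 0], "delta_rot": [0, 0, 0], "jaw": 1.5},
    {"offset": [-15, -4.7, 0], "delta_rot": [0, 0, 0], "jaw": 1.5},
    {"offset": [-17.5, -5.5, 0], "delta_rot": [0, 0, 0], "jaw": 1.5},
    {"offset": [-20, -6.2, 0], "delta_rot": [0, 0, 0], "jaw": 1.5},
  ],
)

```text
time: 4.97
position: [0.5411, 0.0427, 0.2276]
tool_rot: [0.832, -0.555, -0.001, 0.0]
ft_force: [-0.6, -0.4, -2.0]
grip_width: 0.0207
```

Call:
drive_tool(
  plan=[
    {"offset": [-2.5, -0.8, 0], "delta_rot": [0, 0, 0], "jaw": 1.5},
    {"offset": [-5, -1.6, 0], "delta_rot": [0, 0, 0], "jaw": 1.5},
    {"offset": [-7.5, -2.4, 0], "delta_rot": [0, 0, 0], "jaw": 1.5},
    {"offset": [-9.5, -3, 0], "delta_rot": [0, 0, 0], "jaw": 1.5},
    {"offset": [-11, -3.5, 0], "delta_rot": [0, 0, 0], "jaw": 1.5},
    {"offset": [-11.8, -3.8, 0], "delta_rot": [0, 0, 0], "jaw": 1.5},
    {"offset": [-11.8, -3.8, 0], "delta_rot": [0, 0, 0], "jaw": 1.5},
    {"offset": [-11.8, -3.8, 0], "delta_rot": [0, 0, 0], "jaw": 1.5},
  ],
)

```text
time: 5.63
position: [0.5317, 0.1641, 0.228]
tool_rot: [0.832, -0.554, -0.0, 0.001]
ft_force: [-0.3, -0.2, -1.9]
grip_width: 0.021
```

```bash
python3 - <<'E'
from h import *
for n in('top','side','wrist'):
    step([.531,.163,.175]); cv2.imwrite(f'pics/{n}4.png',camera(n)[:,:,::-1])
a=cv2.imread('pics/side4.png');cv2.imwrite('pics/s4.png',cv2.resize(a[120:380,150:400],None,fx=2.3,fy=2.3))
E
```

```text
t 5.63 pos [0.5317 0.1641 0.228 ] offset cm [0.0729 0.0996 5.3035] f [-0.2542 -0.2401 -1.8547] w 0.02100256260570082 toolz [-0.0012 -0.0007 -1.    ] q [ 0.0988  0.4292  1.5991 -0.0006  1.1146  1.2738]
t 5.68 pos [0.532  0.1635 0.2282] offset cm [0.0068 0.1082 5.3159] f [-0.7582 -0.603  -1.0075] w 0.02070004142626743 toolz [-0.0009 -0.0007 -1.    ] q [ 0.0977  0.4291  1.5989 -0.0006  1.1146  1.2738]
t 5.73 pos [0.5323 0.1632 0.2283] offset cm [-0.0328  0.1178  5.3265] f [ 0.6807 -0.3323 -0.9159] w 0.021275696374475888 toolz [-0.0007 -0.0005 -1.    ] q [ 0.097   0.429   1.5987 -0.0005  1.1147  1.2738]
```

View pics/s4.png

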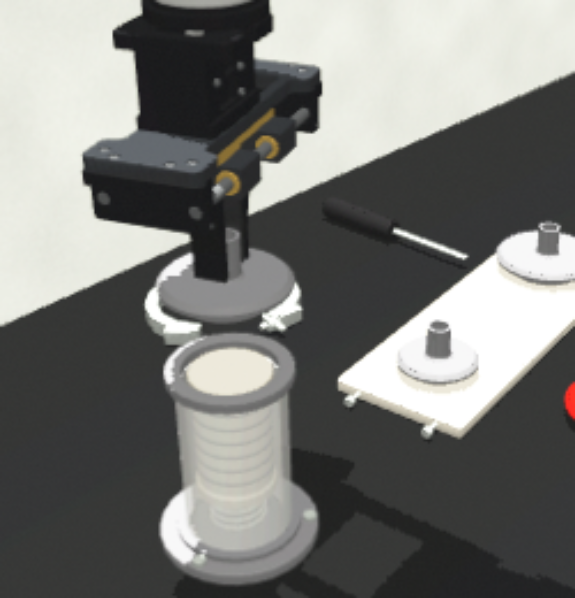

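View pics/wrist4.png

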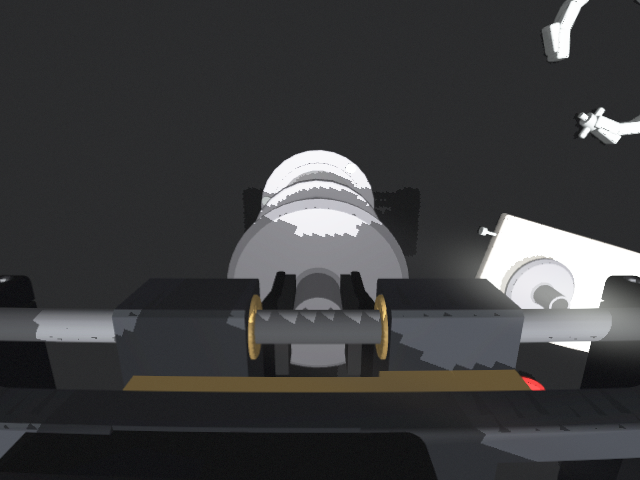

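View pics/top4.png

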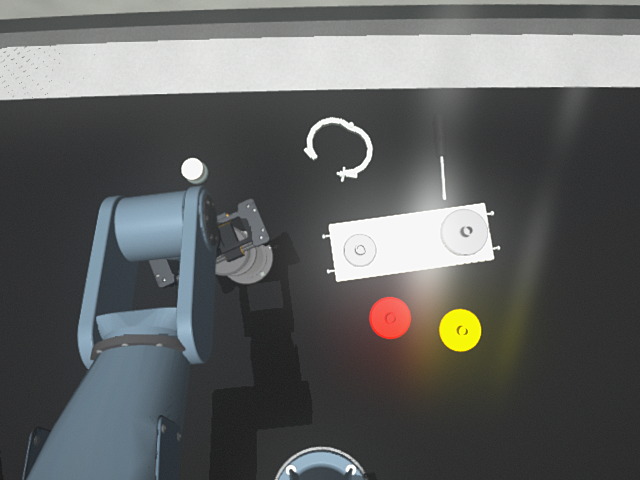

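The lid hangs level above the mouth. In the side view its flange is at about (248,243), above the canister top at (251,282). I'll lower to just above the mouth and measure lid and mouth together.

Call:
drive_tool(
  plan=[
    {"offset": [0, 0.1, 0.5], "delta_rot": [0, 0, 0], "jaw": 1.5},
    {"offset": [0, 0.1, 1.2], "delta_rot": [0, 0, 0], "jaw": 1.5},
    {"offset": [0, 0.1, 2], "delta_rot": [0, 0, 0], "jaw": 1.5},
    {"offset": [0, 0.1, 2.8], "delta_rot": [0, 0, 0], "jaw": 1.5},
    {"offset": [0, 0.1, 3.6], "delta_rot": [0, 0, 0], "jaw": 1.5},
    {"offset": [0, 0.1, 4.2], "delta_rot": [0, 0, 0], "jaw": 1.5},
    {"offset": [0, 0.1, 4.4], "delta_rot": [0, 0, 0], "jaw": 1.5},
    {"offset": [0, 0.1, 4.4], "delta_rot": [0, 0, 0], "jaw": 1.5},
  ],
)

```text
time: 6.45
position: [0.531, 0.1635, 0.1836]
tool_rot: [0.832, -0.555, -0.001, 0.001]
ft_force: [0.5, 0.4, -0.6]
grip_width: 0.0209
```

```bash
python3 - <<'E'
from h import *
for n in('side','wrist'):
    step([.531,.163,.1815]);o=get_obs();np.save(f'p5{n}.npy',np.r_[o['position'],o['tool_rot']]); cv2.imwrite(f'pics/{n}5.png',camera(n)[:,:,::-1])
a=cv2.imread('pics/side5.png');cv2.imwrite('pics/s5.png',cv2.resize(a[220:320,190:310],None,fx=6,fy=6,interpolation=cv2.INTER_CUBIC))
E
```

```text
t 6.45 pos [0.531  0.1635 0.1836] offset cm [0.0457 0.0208 0.2054] f [ 0.4825  0.3798 -0.5689] w 0.020940019488806354 toolz [-0.0019 -0.0002 -1.    ] q [ 0.0976  0.4854  1.6474 -0.      1.0107  1.2735]
t 6.5 pos [0.5314 0.1636 0.1841] offset cm [0.0371 0.0596 0.2632] f [ 0.5553 -0.4719 -3.3594] w 0.020855586098214418 toolz [-0.0007 -0.     -1.    ] q [0.0976 0.4847 1.6467 0.     1.011  1.2735]
```

View pics/s5.png

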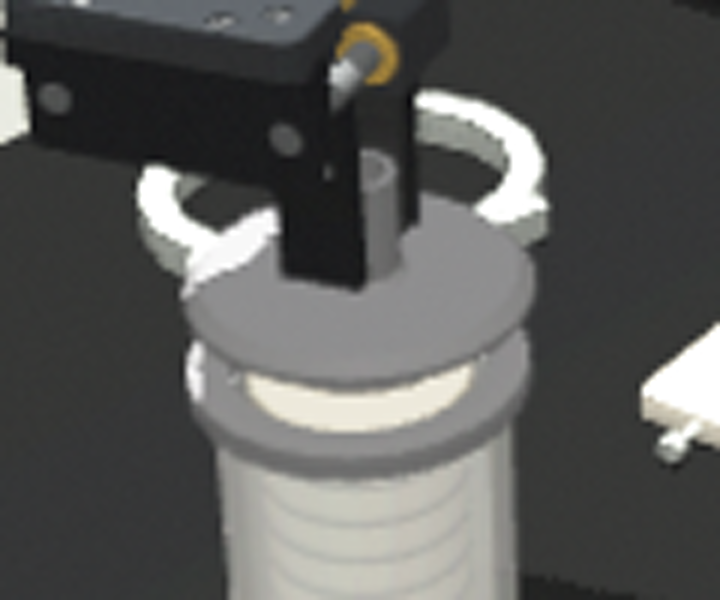

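View pics/wrist5.png

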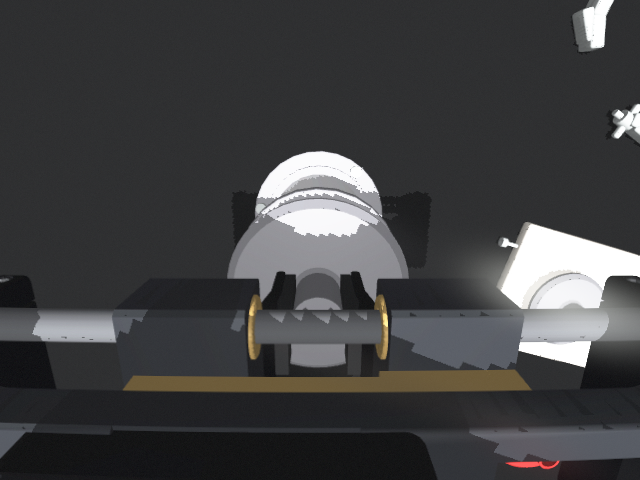

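```bash
python3 - <<'E'
from h import *
def edges(g,u,v,angs,r0,r1,sign,thr):
    out=[]
    for t in angs:
        rr=np.arange(r0,r1,0.1)
        pr=cv2.remap(g,(u+rr*np.cos(t)).astype(np.float32)[None],(v+rr*np.sin(t)).astype(np.float32)[None],cv2.INTER_LINEAR)[0]
        gr=sign*np.gradient(cv2.GaussianBlur(pr[None],(9,1),0)[0]); i=np.argmax(gr)
        if gr[i]>thr: out.append((u+rr[i]*np.cos(t),v+rr[i]*np.sin(t)))
    return np.array(out)
from scipy.optimize import least_squares
def fixfit(P,r):
    f=lambda s:np.hypot(*(P[:,:2]-s).T)-r
    q=least_squares(f,P[:,:2].mean(0),loss='soft_l1',f_scale=.0005);return q.x,np.sqrt(np.mean(f(q.x)**2))
# side
g=cv2.cvtColor(cv2.imread('pics/side5.png'),cv2.COLOR_BGR2GRAY).astype(np.float32)
c=calibration('side')
u,v=250,267
print(g[267:300,250].astype(int)); print(g[265,210:226].astype(int),g[265,270:286].astype(int))
# top face lower arc: first drop
pts=[]
for t in np.radians(np.arange(20,165,4)):
    rr=np.arange(8,34,0.1)
    pr=cv2.remap(g,(u+rr*np.cos(t)).astype(np.float32)[None],(v+rr*np.sin(t)).astype(np.float32)[None],cv2.INTER_LINEAR)[0]
    i=np.argmax(pr<(np.median(pr[:30])-9)); 
    if i: pts.append((u+rr[i]*np.cos(t),v+rr[i]*np.sin(t)))
pts=np.array(pts)
for z in(.176,.1795,.183):
    P=onplane(c,pts,z);print('side lid z',z,fitcirc(P),fixfit(P,.046))
# wrist in tool frame
w=cv2.cvtColor(cv2.imread('pics/wrist5.png'),cv2.COLOR_BGR2GRAY).astype(np.float32);cw=calibration('wrist');T=cw['tool_from_camera']
print(w[262,215:245].astype(int),w[262,395:415].astype(int))
p=[]
for row in range(225,276,3):
    L=w[row,205:300];R=w[row,340:430]
    gl=np.gradient(L);gR=np.gradient(R)
    p.append((205+np.argmax(gl),row));p.append((340+np.argmin(gR),row))
print(p)
for z in(.002,.0045,.007): 
    P=onplane(cw,p,z,T);print('wrist lid tool',z,fitcirc(P),fixfit(P,.046))
E
```

```text
[ 62 113 143 142 142 143 142 142 142 142 141 143 145 147 147 143 119 115
 161 233 233 233 233 233 224 144 143 145 142 120 113 109 122]
[ 53  55  54  55  54  54  55  54  69 119 137 187 224 244 245 243] [142 142 142 142 142 142 135 129 127  74  55  54  55  54  55  53]
side lid z 0.176 (array([0.5243, 0.1657]), np.float64(0.0423455261624843), np.float64(0.0002747864548649096)) (array([0.527 , 0.1627]), np.float64(0.0006313695411227563))
side lid z 0.1795 (array([0.5201, 0.1694]), np.float64(0.041983541871164126), np.float64(0.00027243748463957494)) (array([0.523 , 0.1661]), np.float64(0.0006780713999374578))
side lid z 0.183 (array([0.5159, 0.1731]), np.float64(0.04162155757982914), np.float64(0.00027008851441432383)) (array([0.5191, 0.1695]), np.float64(0.0007248104570884605))
[ 48  50  47  48  50  48  47  50  48  47  48  48  48  51  65 103 118 117
 117 118 117 116 132 141 143 142 142 145 145 143] [143 141 142 133 118 117 117 117 117 117 115  60  39  38  40  38  37  39
  40  37]
[(np.int64(290), 225), (np.int64(368), 225), (np.int64(294), 228), (np.int64(358), 228), (np.int64(294), 231
[... 474 characters left out ...]
(229), 264), (np.int64(406), 264), (np.int64(228), 267), (np.int64(407), 267), (np.int64(228), 270), (np.int64(408), 270), (np.int64(285), 273), (np.int64(351), 273)]
wrist lid tool 0.002 (array([-0.0006,  0.0032]), np.float64(0.0434276952663336), np.float64(0.006818129538599732)) (array([-0.0005,  0.0041]), np.float64(0.007233560147222263))
wrist lid tool 0.0045 (array([-0.0006,  0.0044]), np.float64(0.04408213230442158), np.float64(0.006920875873010895)) (array([-0.0005,  0.0036]), np.float64(0.007573485816382865))
wrist lid tool 0.007 (array([-0.0006,  0.0055]), np.float64(0.04473656934250949), np.float64(0.007023622207422067)) (array([-0.0005,  0.0031]), np.float64(0.007916584846248199))
```

```bash
python3 - <<'E'
import cv2,numpy as np
a=cv2.imread('pics/wrist5.png')
cv2.imwrite('pics/w5c.png',cv2.resize(a[140:380,210:430],None,fx=2.5,fy=2.5,interpolation=cv2.INTER_CUBIC))
E
```

```text
(no output)
```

View pics/w5c.png

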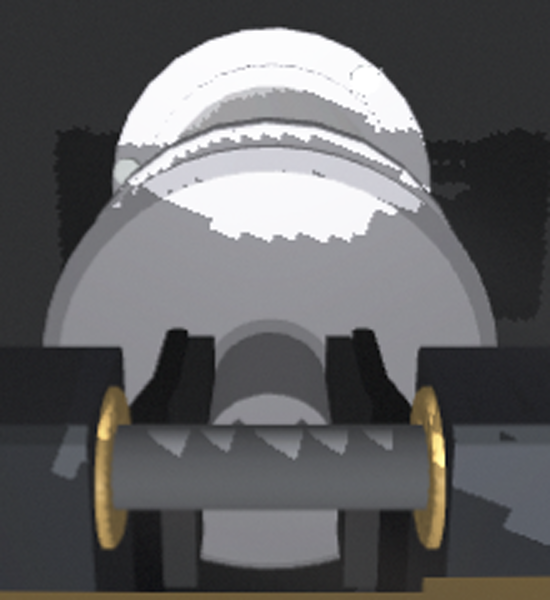

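```bash
python3 - <<'E'
from h import *
from scipy.optimize import least_squares
w=cv2.cvtColor(cv2.imread('pics/wrist5.png'),cv2.COLOR_BGR2GRAY).astype(np.float32);cw=calibration('wrist');T=cw['tool_from_camera']
def sub(line,x0,lev):  # crossing
    s=np.sign(line-lev);k=np.where(s[:-1]!=s[1:])[0][0];return x0+k+(lev-line[k])/(line[k+1]-line[k])
out=[];inn=[]
for row in range(244,274,2):
    k=np.argmax(w[row,200:300]>85)+200; out.append((sub(w[row,k-4:k+2],k-4,85),row))
    j=k+4+np.argmax(w[row,k+4:k+30]>130); inn.append((sub(w[row,j-3:j+2],j-3,130),row))
    R=w[row,::-1]
    k=np.argmax(R[640-430:]>85)+210; x=sub(R[k-4:k+2],k-4,85); out.append((639-x,row))
    j=k+4+np.argmax(R[k+4:k+30]>130); x=sub(R[j-3:j+2],j-3,130); inn.append((639-x,row))
inn.append((320,208.4));out.append((320,198.8))
inn=np.array(inn);out=np.array(out)
print(inn[:4],out[:4],inn[-4:],out[-4:])
# unknown x,y,z of flange top centre in tool frame, r=46 known, thickness 7
def f(s):
    a=onplane(cw,inn,s[2],T);b=onplane(cw,out,s[2]+.007,T)
    return np.r_[np.hypot(*(a[:,:2]-s[:2]).T)-.046,np.hypot(*(b[:,:2]-s[:2]).T)-.046]
q=least_squares(f,[0,0,.004],loss='soft_l1',f_scale=.0004);print(q.x,np.sqrt(np.mean(f(q.x)**2)))
for z in(.003,.0045,.006):
    q=least_squares(lambda s:f([*s,z]),[0,0]);print(z,q.x,np.sqrt(np.mean(q.fun**2)))
# canister far arc in world, from the wrist: arc top points
p=np.load('p5wrist.npy');TT=np.eye(4);TT[:3,:3]=Ro.from_quat(p[3:]).as_matrix();TT[:3,3]=p[:3]
P=onplane(cw,[(317.5,189.3),(317.5,190.5)],.150,TT@T);print('canister near edge (world)',P)
Pt=(np.c_[P,np.ones(2)]@np.linalg.inv(TT).T)[:,:3];print('in tool',Pt)
# expected canister centre in tool
print('canister centre in tool',(np.linalg.inv(TT)@[.5311,.163,.15,1])[:3])
E
```

```text
[[246.375  244.    ]
 [389.3125 244.    ]
 [245.     246.    ]
 [390.2857 246.    ]] [[236.7619 244.    ]
 [398.     244.    ]
 [235.7538 246.    ]
 [399.4706 246.    ]] [[400.4583 270.    ]
 [234.3333 272.    ]
 [400.8571 272.    ]
 [320.     208.4   ]] [[407.4912 270.    ]
 [227.5263 272.    ]
 [407.6512 272.    ]
 [320.     198.8   ]]
[-0.0005  0.0065 -0.0173] 0.0020431489678821566
0.003 [-0.0005  0.0063] 0.00198029107570854
0.0045 [-0.0005  0.0062] 0.002001534568757481
0.006 [-0.0005  0.0061] 0.0020288221306858445
canister near edge (world) [[0.5725 0.1812 0.15  ]
 [0.5719 0.181  0.15  ]]
in tool [[-0.0005 -0.0447  0.0341]
 [-0.0005 -0.0441  0.0341]]
canister centre in tool [0.0004 0.0005 0.0341]
```

```bash
python3 - <<'E'
from h import *
from scipy.optimize import least_squares
cw=calibration('wrist');T=cw['tool_from_camera']
w=cv2.cvtColor(cv2.imread('pics/wrist5.png'),cv2.COLOR_BGR2GRAY).astype(np.float32)
pts=[]
for row in range(244,274,2):
    for side in(0,1):
        L=w[row] if not side else w[row,::-1]
        k=200+np.argmax(L[200:300]>85) if not side else 210+np.argmax(L[210:300]>85)
        x=k-1+(85-L[k-1])/(L[k]-L[k-1]); pts.append((x if not side else 639-x,row))
pts=np.array(pts)
for z in(-.002,.0015,.0045,.0115):
    P=onplane(cw,pts,z,T); s,r,e=fitcirc(P)
    q=least_squares(lambda s:np.hypot(*(P[:,:2]-s).T)-.046,[0,0]);print(z,'free',s,r,e,'fixed',q.x,np.sqrt(np.mean(q.fun**2)))
    print('  near points y', onplane(cw,[(320,198.8),(320,208.4)],z,T)[:,1], 'tube top c?', )
# tube top ring in the wrist view (crop (270,395)top edge, bottom of lid at (270,567))
print('lid far edge y', onplane(cw,[(318,140+567/2.5)],.0045,T))
print('mid x at row 272',pts[-2:,0].mean())
E
```

```text
-0.002 free [-0.0005 -0.0026] 0.04324269845679128 5.8180930911311594e-05 fixed [-0.0005  0.0038] 0.0006030213604854305
  near points y [-0.0457 -0.0413] tube top c?
0.0015 free [-0.0005 -0.001 ] 0.044177547813103964 5.943872489164e-05 fixed [-0.0005  0.0034] 0.0004270726306728368
  near points y [-0.0451 -0.0406] tube top c?
0.0045 free [-0.0005  0.0003] 0.044978847261371954 6.0516834017634815e-05 fixed [-0.0005  0.0028] 0.0002583251940778588
  near points y [-0.0446 -0.0401] tube top c?
0.0115 free [-0.0005  0.0033] 0.0468485459739973 6.303242197829171e-05 fixed [-0.0005  0.001 ] 0.0002522551075386047
  near points y [-0.0434 -0.0387] tube top c?
lid far edge y [[-0.0003  0.0451  0.0045]]
mid x at row 272 317.58873930573463
```

The lid silhouette fits a circle with 0.06 mm residual, so it is held level. Its centre is within about 1 mm of both the tool axis and the mouth axis, while the spigot has 2 mm clearance and a 2 mm chamfer. I'll go straight down slowly, watching the forces.

Call:
drive_tool(
  plan=[
    {"offset": [0, 0, 0.2], "delta_rot": [0, 0, 0], "jaw": 1.5},
    {"offset": [0, 0, 0.4], "delta_rot": [0, 0, 0], "jaw": 1.5},
    {"offset": [0, 0, 0.6], "delta_rot": [0, 0, 0], "jaw": 1.5},
    {"offset": [0, 0, 0.8], "delta_rot": [0, 0, 0], "jaw": 1.5},
    {"offset": [0, 0, 1.0], "delta_rot": [0, 0, 0], "jaw": 1.5},
    {"offset": [0, 0, 1.2], "delta_rot": [0, 0, 0], "jaw": 1.5},
    {"offset": [0, 0, 1.2], "delta_rot": [0, 0, 0], "jaw": 1.5},
    {"offset": [0, 0, 1.2], "delta_rot": [0, 0, 0], "jaw": 1.5},
  ],
  squeeze=55,
)

```text
time: 7.22
position: [0.5314, 0.1635, 0.1723]
tool_rot: [0.832, -0.555, -0.0, 0.0]
ft_force: [0.2, 0.1, -1.6]
grip_width: 0.0208
```

```bash
python3 - <<'E'
from h import *
for i in range(3):
    step([.531,.163,.1615]);a=camera('side')[:,:,::-1]
print(get_obs()['moment'])
cv2.imwrite('pics/s6.png',cv2.resize(a[220:320,190:310],None,fx=6,fy=6,interpolation=cv2.INTER_CUBIC))
E
```

```text
t 7.22 pos [0.5314 0.1635 0.1723] offset cm [0.0311 0.0575 1.0841] f [ 0.2446  0.1337 -1.6244] w 0.020784981711439245 toolz [-0.0004 -0.     -1.    ] q [0.0975 0.5008 1.658  0.     0.9833 1.2735]
t 7.27 pos [0.5315 0.1635 0.1725] offset cm [0.0303 0.07   1.1003] f [-0.7825  0.1832 -1.5059] w 0.020830839987510657 toolz [-0.0001  0.     -1.    ] q [0.0976 0.5006 1.6578 0.     0.9833 1.2735]
t 7.32 pos [0.5316 0.1635 0.1726] offset cm [0.0273 0.0771 1.1087] f [ 0.4476  0.185  -2.3009] w 0.020565000910754392 toolz [ 0.0001 -0.     -1.    ] q [ 0.0975  0.5005  1.6577 -0.      0.9833  1.2735]
[ 0.0213  0.0283 -0.0274]
```

View pics/s6.png

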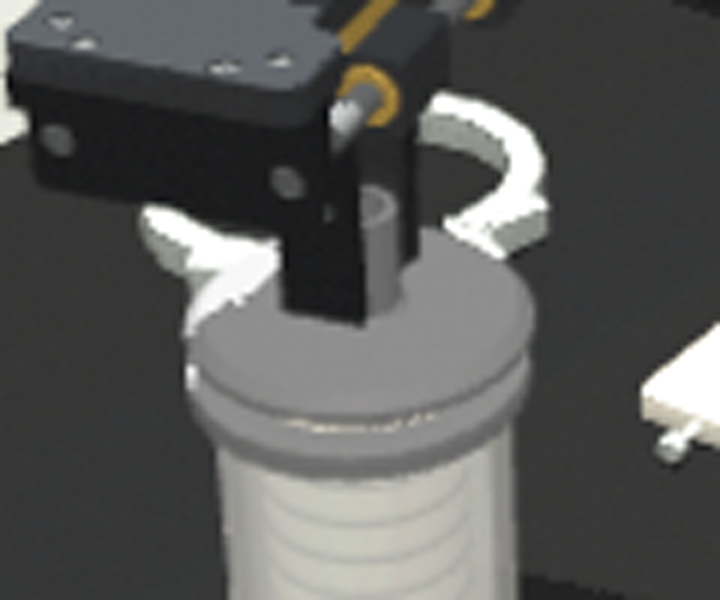

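No contact force yet, and the spigot is entering with the lid concentric (left and right edges line up at x≈187 and 532). Continuing slowly.

Call:
drive_tool(
  plan=[
    {"offset": [0, 0, 0.1], "delta_rot": [0, 0, 0], "jaw": 1.5},
    {"offset": [0, 0, 0.2], "delta_rot": [0, 0, 0], "jaw": 1.5},
    {"offset": [0, 0, 0.3], "delta_rot": [0, 0, 0], "jaw": 1.5},
    {"offset": [0, 0, 0.4], "delta_rot": [0, 0, 0], "jaw": 1.5},
    {"offset": [0, 0, 0.5], "delta_rot": [0, 0, 0], "jaw": 1.5},
    {"offset": [0, 0, 0.5], "delta_rot": [0, 0, 0], "jaw": 1.5},
    {"offset": [0, 0, 0.5], "delta_rot": [0, 0, 0], "jaw": 1.5},
    {"offset": [0, 0, 0.5], "delta_rot": [0, 0, 0], "jaw": 1.5},
  ],
)

```text
time: 8.03
position: [0.5317, 0.1636, 0.1682]
tool_rot: [0.832, -0.555, 0.0, -0.0]
ft_force: [-2.0, 0.2, 5.0]
grip_width: 0.0206
```

Call:
drive_tool(
  plan=[
    {"offset": [0, 0, 0.05], "delta_rot": [0, 0, 0], "jaw": 1.5},
    {"offset": [0, 0, 0.1], "delta_rot": [0, 0, 0], "jaw": 1.5},
    {"offset": [0, 0, 0.15], "delta_rot": [0, 0, 0], "jaw": 1.5},
    {"offset": [0, 0, 0.2], "delta_rot": [0, 0, 0], "jaw": 1.5},
    {"offset": [0, 0, 0.2], "delta_rot": [0, 0, 0], "jaw": 1.5},
    {"offset": [0, 0, 0.2], "delta_rot": [0, 0, 0], "jaw": 1.5},
    {"offset": [0, 0, 0.2], "delta_rot": [0, 0, 0], "jaw": 1.5},
    {"offset": [0, 0, 0.2], "delta_rot": [0, 0, 0], "jaw": 1.5},
  ],
)

```text
time: 8.7
position: [0.5317, 0.1636, 0.1666]
tool_rot: [0.832, -0.555, 0.0, -0.0]
ft_force: [-3.2, -0.6, 6.7]
grip_width: 0.0206
```

```bash
python3 - <<'E'
from h import *
for i in range(4):
    step([.531,.163,.1615]);a=camera('side')[:,:,::-1]
cv2.imwrite('pics/s7.png',cv2.resize(a[220:320,190:310],None,fx=6,fy=6,interpolation=cv2.INTER_CUBIC))
E
```

```text
t 8.7 pos [0.5317 0.1636 0.1666] offset cm [0.0247 0.0902 0.506 ] f [-3.2141 -0.631   6.7442] w 0.020584706153146805 toolz [ 0.001   0.0001 -1.    ] q [0.0976 0.5088 1.6634 0.     0.9684 1.2735]
t 8.75 pos [0.5317 0.1636 0.1665] offset cm [0.0244 0.0889 0.5044] f [-2.0629  0.3269  7.1841] w 0.020671181127675 toolz [ 0.0009  0.     -1.    ] q [ 0.0976  0.5088  1.6634 -0.0001  0.9684  1.2735]
t 8.8 pos [0.5317 0.1636 0.1665] offset cm [0.0252 0.089  0.5025] f [-1.6946 -0.1679  7.5505] w 0.02106585930773843 toolz [ 0.0009  0.0001 -1.    ] q [ 0.0976  0.5088  1.6634 -0.      0.9684  1.2735]
t 8.85 pos [0.5317 0.1636 0.1666] offset cm [0.0223 0.0911 0.5057] f [-2.7777 -1.4891  7.2962] w 0.02084218108892751 toolz [ 0.001   0.0001 -1.    ] q [ 0.0975  0.5088  1.6634 -0.      0.9684  1.2735]
```

View pics/s7.png

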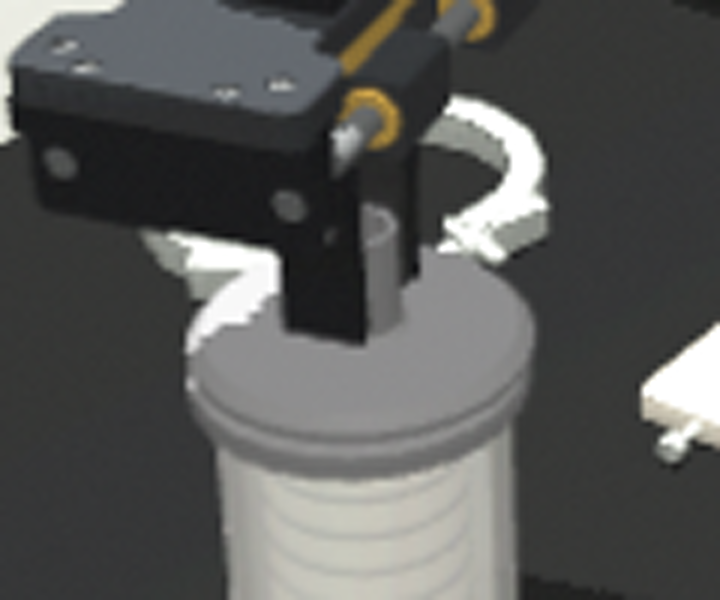

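It is pressing on the spring: 7.3 N plus the lid's weight corresponds to about 4 mm of travel. There is a side force of about -2.4 N in x, so the spigot is rubbing lightly. I'll shift about 0.7 mm towards -x and continue down.

Call:
drive_tool(
  plan=[
    {"offset": [-0.02, 0.04, 0], "delta_rot": [0, 0, 0], "jaw": 1.5},
    {"offset": [-0.03, 0.07, 0], "delta_rot": [0, 0, 0], "jaw": 1.5},
    {"offset": [-0.03, 0.07, 0.05], "delta_rot": [0, 0, 0], "jaw": 1.5},
    {"offset": [-0.03, 0.07, 0.1], "delta_rot": [0, 0, 0], "jaw": 1.5},
    {"offset": [-0.03, 0.07, 0.15], "delta_rot": [0, 0, 0], "jaw": 1.5},
    {"offset": [-0.03, 0.07, 0.2], "delta_rot": [0, 0, 0], "jaw": 1.5},
    {"offset": [-0.03, 0.07, 0.2], "delta_rot": [0, 0, 0], "jaw": 1.5},
    {"offset": [-0.03, 0.07, 0.2], "delta_rot": [0, 0, 0], "jaw": 1.5},
  ],
)

```text
time: 9.57
position: [0.5317, 0.1636, 0.165]
tool_rot: [0.832, -0.555, 0.001, -0.001]
ft_force: [-1.8, 0.2, 8.5]
grip_width: 0.0209
```

```bash
cat > avg.py <<'E'
from h import *
F=[];P=[];M=[]
for i in range(5):
    o=get_obs();F.append(o['ft_force']);P.append(o['position']);M.append(o['moment']);a=camera('side')[:,:,::-1]
print('t',o['time'],'F',np.mean(F,0),'P',np.mean(P,0),'M',np.mean(M,0),'w',o['grip_width'],'tool z',Ro.from_quat(o['tool_rot']).as_matrix()[:,2])
import sys
cv2.imwrite(sys.argv[1],cv2.resize(a[220:320,190:310],None,fx=6,fy=6,interpolation=cv2.INTER_CUBIC))
E
python3 avg.py pics/s8.png
```

```text
t 9.7667 F [-1.5587 -0.4061  8.7816] P [0.5317 0.1636 0.165 ] M [-0.02    0.2851  0.0006] w 0.020919042258834036 tool z [ 0.0028  0.0001 -1.    ]
```

Call:
drive_tool(
  plan=[
    {"offset": [0, 0.03, 0.05], "delta_rot": [0, 0, 0], "jaw": 1.5},
    {"offset": [0, 0.03, 0.1], "delta_rot": [0, 0, 0], "jaw": 1.5},
    {"offset": [0, 0.03, 0.15], "delta_rot": [0, 0, 0], "jaw": 1.5},
    {"offset": [0, 0.03, 0.2], "delta_rot": [0, 0, 0], "jaw": 1.5},
    {"offset": [0, 0.03, 0.2], "delta_rot": [0, 0, 0], "jaw": 1.5},
    {"offset": [0, 0.03, 0.2], "delta_rot": [0, 0, 0], "jaw": 1.5},
    {"offset": [0, 0.03, 0.2], "delta_rot": [0, 0, 0], "jaw": 1.5},
    {"offset": [0, 0.03, 0.2], "delta_rot": [0, 0, 0], "jaw": 1.5},
  ],
)

```text
time: 10.48
position: [0.5317, 0.1636, 0.1634]
tool_rot: [0.832, -0.555, 0.001, -0.001]
ft_force: [-1.0, -0.4, 10.4]
grip_width: 0.0209
```

```bash
python3 avg.py pics/s9.png
```

```text
t 10.6833 F [-1.7134  0.0649 10.6115] P [0.5317 0.1636 0.1634] M [ 0.0134  0.3394 -0.0044] w 0.02061549956429477 tool z [ 0.0035  0.0004 -1.    ]
```

View pics/s9.png

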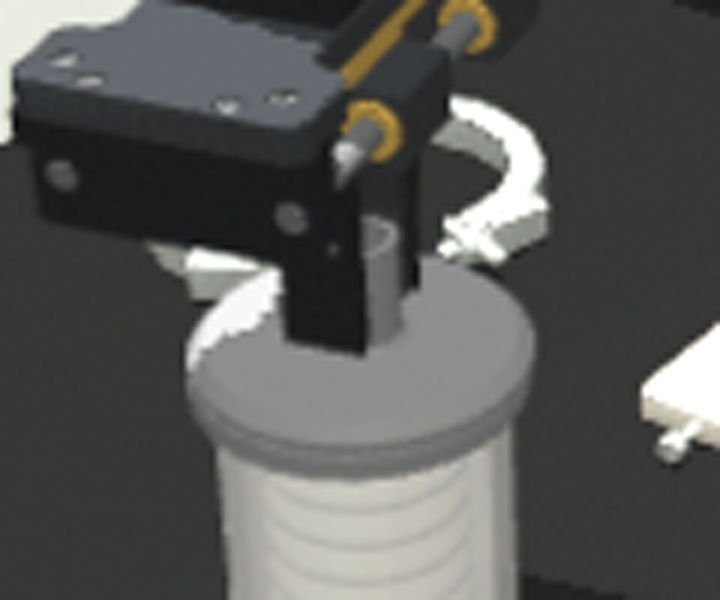

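Predicted remaining travel is about 0.6 mm. From the last steps the arm's stiffness is about 4.6 N/mm. I'll correct the 0.2° tilt and press a bit further.

Call:
drive_tool(
  plan=[
    {"offset": [0, 0, 0.02], "delta_rot": [-0.1, -0.04, 0], "jaw": 1.5},
    {"offset": [0, 0, 0.05], "delta_rot": [-0.18, -0.07, 0], "jaw": 1.5},
    {"offset": [0, 0, 0.08], "delta_rot": [-0.18, -0.07, 0], "jaw": 1.5},
    {"offset": [0, 0, 0.11], "delta_rot": [-0.18, -0.07, 0], "jaw": 1.5},
    {"offset": [0, 0, 0.14], "delta_rot": [-0.18, -0.07, 0], "jaw": 1.5},
    {"offset": [0, 0, 0.14], "delta_rot": [-0.18, -0.07, 0], "jaw": 1.5},
    {"offset": [0, 0, 0.14], "delta_rot": [-0.18, -0.07, 0], "jaw": 1.5},
    {"offset": [0, 0, 0.14], "delta_rot": [-0.18, -0.07, 0], "jaw": 1.5},
  ],
)

```text
time: 11.4
position: [0.5317, 0.1635, 0.1626]
tool_rot: [0.832, -0.555, 0.0, -0.0]
ft_force: [-3.1, -1.0, 14.2]
grip_width: 0.0207
```

```bash
python3 avg.py pics/s10.png
```

```text
t 11.6 F [-2.7641 -0.5114 13.8562] P [0.5317 0.1636 0.1626] M [-0.0392  0.5262  0.0011] w 0.020282887580151777 tool z [ 0.0004  0.0002 -1.    ]
```

Call:
drive_tool(
  plan=[
    {"offset": [-0.02, 0.03, 0.01], "delta_rot": [0, 0, 0], "jaw": 1.5},
    {"offset": [-0.03, 0.06, 0.02], "delta_rot": [-0.05, -0.02, 0], "jaw": 1.5},
    {"offset": [-0.03, 0.08, 0.03], "delta_rot": [-0.05, -0.02, 0], "jaw": 1.5},
    {"offset": [-0.03, 0.08, 0.04], "delta_rot": [-0.05, -0.02, 0], "jaw": 1.5},
    {"offset": [-0.03, 0.08, 0.04], "delta_rot": [-0.05, -0.02, 0], "jaw": 1.5},
    {"offset": [-0.03, 0.08, 0.04], "delta_rot": [-0.05, -0.02, 0], "jaw": 1.5},
    {"offset": [-0.03, 0.08, 0.04], "delta_rot": [-0.05, -0.02, 0], "jaw": 1.5},
    {"offset": [-0.03, 0.08, 0.04], "delta_rot": [-0.05, -0.02, 0], "jaw": 1.5},
  ],
)

```text
time: 12.32
position: [0.5317, 0.1636, 0.1626]
tool_rot: [0.832, -0.555, 0.001, -0.001]
ft_force: [-1.5, -0.1, 15.4]
grip_width: 0.021
```

```bash
python3 avg.py pics/s11.png
```

```text
t 12.5167 F [-2.0644 -0.3955 14.7537] P [0.5317 0.1636 0.1626] M [-0.1004  0.3727  0.0004] w 0.020952195668982557 tool z [ 0.0015  0.0003 -1.    ]
```

View pics/s11.png

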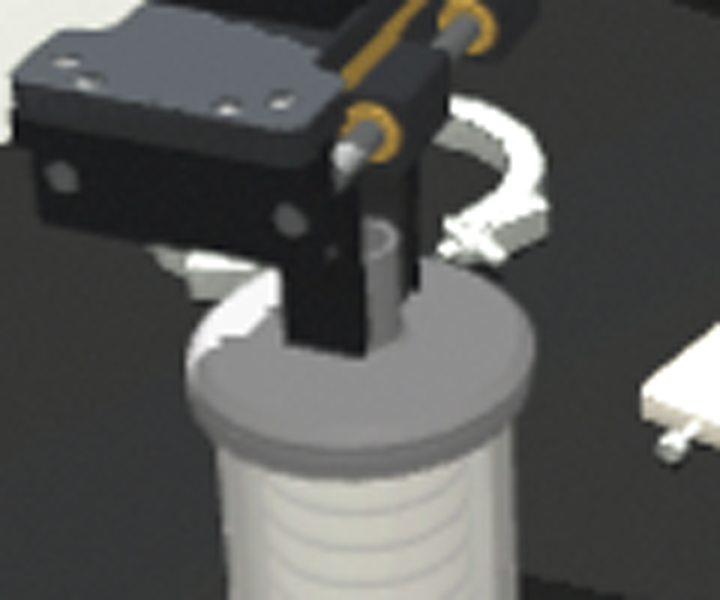

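z stays at 0.1626 as the force rises, so flange is bearing on flange. The TCP is 24.6 mm above the expected home height of the lid origin; at the grasp it was 24.5 mm, so there has been no slip. A final trim to about 16 N remains.

Call:
drive_tool(
  plan=[
    {"offset": [0, 0, 0.01], "delta_rot": [0, 0, 0], "jaw": 1.5},
    {"offset": [0, 0, 0.02], "delta_rot": [-0.04, -0.02, 0], "jaw": 1.5},
    {"offset": [0, 0, 0.03], "delta_rot": [-0.04, -0.02, 0], "jaw": 1.5},
    {"offset": [0, 0, 0.03], "delta_rot": [-0.04, -0.02, 0], "jaw": 1.5},
    {"offset": [0, 0, 0.03], "delta_rot": [-0.04, -0.02, 0], "jaw": 1.5},
    {"offset": [0, 0, 0.03], "delta_rot": [-0.04, -0.02, 0], "jaw": 1.5},
    {"offset": [0, 0, 0.03], "delta_rot": [-0.04, -0.02, 0], "jaw": 1.5},
    {"offset": [0, 0, 0.03], "delta_rot": [-0.04, -0.02, 0], "jaw": 1.5},
  ],
)

```text
time: 13.23
position: [0.5317, 0.1636, 0.1626]
tool_rot: [0.832, -0.555, 0.0, -0.0]
ft_force: [-1.7, 0.8, 17.2]
grip_width: 0.0209
```

```bash
python3 avg.py pics/s12.png;python3 avg.py pics/s13.png; python3 - <<'E'
from h import *
cv2.imwrite('pics/w14.png',camera('wrist')[:,:,::-1]); cv2.imwrite('pics/top14.png',camera('top')[:,:,::-1])
E
```

```text
t 13.4333 F [-2.0694 -0.0163 16.5281] P [0.5317 0.1636 0.1626] M [-0.1136  0.4691  0.018 ] w 0.020775320731408326 tool z [ 0.0008  0.0003 -1.    ]
t 13.6833 F [-2.222  -0.2405 16.983 ] P [0.5317 0.1636 0.1626] M [-0.117   0.4754 -0.0048] w 0.020772770253692212 tool z [ 0.0008  0.0003 -1.    ]
```

View pics/w14.png

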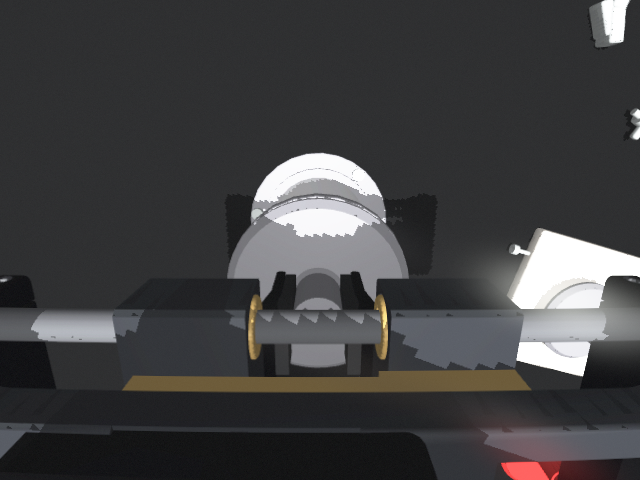

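View pics/top14.png

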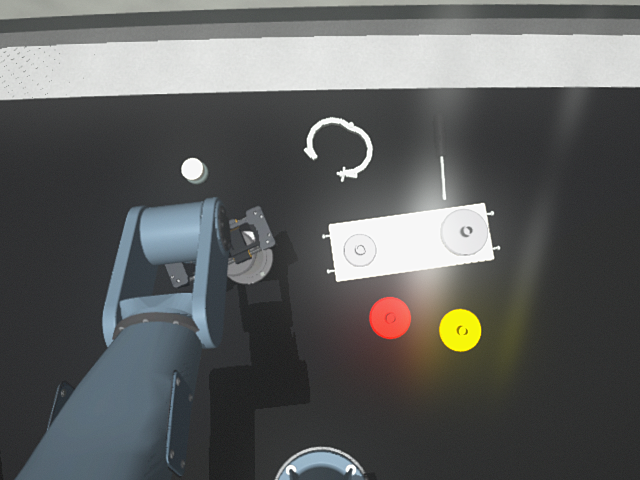

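The force settles at about 16.8 N. I'll back off 0.1 mm and verify.

Call:
drive_tool(
  plan=[
    {"offset": [0, 0, -0.01], "delta_rot": [0, 0, 0], "jaw": 1.5},
    {"offset": [0, 0, -0.01], "delta_rot": [0, 0, 0], "jaw": 1.5},
    {"offset": [0, 0, -0.01], "delta_rot": [0, 0, 0], "jaw": 1.5},
    {"offset": [0, 0, -0.01], "delta_rot": [0, 0, 0], "jaw": 1.5},
    {"offset": [0, 0, -0.01], "delta_rot": [0, 0, 0], "jaw": 1.5},
    {"offset": [0, 0, -0.01], "delta_rot": [0, 0, 0], "jaw": 1.5},
    {"offset": [0, 0, -0.01], "delta_rot": [0, 0, 0], "jaw": 1.5},
    {"offset": [0, 0, -0.01], "delta_rot": [0, 0, 0], "jaw": 1.5},
  ],
)

```text
time: 14.5
position: [0.5317, 0.1636, 0.1626]
tool_rot: [0.832, -0.555, 0.0, -0.0]
ft_force: [-2.2, 0.1, 15.8]
grip_width: 0.0207
```

```bash
python3 avg.py pics/s15.png;python3 avg.py pics/s16.png;python3 avg.py pics/s17.png
```

```text
t 14.7 F [-2.6454  0.1008 16.1515] P [0.5317 0.1636 0.1626] M [-0.0898  0.426   0.0025] w 0.02083259023166193 tool z [ 0.0008  0.0004 -1.    ]
t 14.95 F [-2.3202 -0.2305 16.1691] P [0.5317 0.1636 0.1626] M [-0.0707  0.4237  0.0006] w 0.020872797119277597 tool z [ 0.0007  0.0004 -1.    ]
t 15.2 F [-2.4165 -0.55   16.0235] P [0.5317 0.1636 0.1626] M [-0.1022  0.442   0.0136] w 0.020660610015694615 tool z [ 0.0008  0.0004 -1.    ]
```

View pics/s17.png

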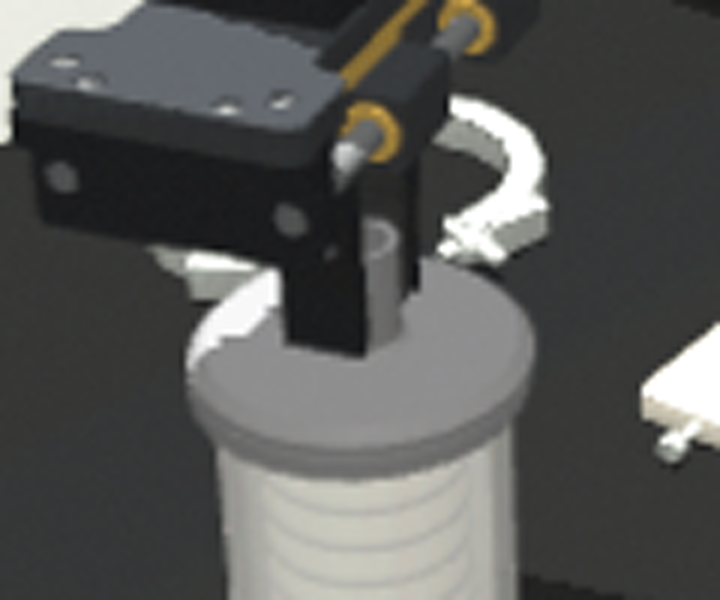

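The side view shows the lid flange flush on the canister flange with no gap (edges at x≈187–535) and the fingers only on the tube, inside the rim. The force is a steady 16.1 N.

```bash
python3 -c "
from rig import *
print(hand_in())"
```

```text
the job is handed in; nothing more can be done
None
```

I set lid_b in the canister's mouth, pressed it home and handed the job in while still holding it down at about 16.1 N.

- **Choice of lid:** the middle lid's flange measured 90.7 mm against 91.1 mm for the canister flange, so I took that one. I gripped it by its tube and lowered it straight in.
- **Pressed home:** the force averaged 16.0–16.2 N over the last 0.75 s. The tool height stayed at 162.6 mm while the force rose from 13.9 to 16.8 N, so flange bears on flange. That height puts the lid's origin where it should be when home, to about 0.1 mm. The tool is within 0.05° of vertical.
- **Rim and surroundings:** the side picture shows no gap between the flanges on the side it can see; the far side is hidden from it. The fingers are on the tube only, inside the rim. In the top picture the other two lids, the clamp ring, the jar, the screwdriver and the red and yellow pieces look where they were.
- **What did not agree:** a side force of about 2.4 N remained, so the spigot is probably rubbing the bore or the cartridge top. Small sideways corrections reduced it only for a while. The wrist and top cameras differed by about 1–2 mm on positions, which is within the calibration's accuracy.

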